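Pile fresh notebooks squarely and weight them for pressing

ROBOT

A 7-joint arm with a two-finger parallel gripper is mounted at the origin on the work surface. World frame = base frame: x ahead of the robot, y to its left, z up, the work surface at z = 0. Lengths are in mm, angles in rad, forces in N, time in s.
With the tool pointing down it reaches from about 425 to 875 mm from the base axis. Payload 4.7 kg.
Tool frame: the origin (TCP) lies midway between the tips of the shut fingers; the grasp point (between the pads) lies r.grip_depth behind it (r.grip_depth is the distance from the TCP to the grasp point, in mm); z points along the fingers, y is the direction in which the jaws open and shut (so a half turn about z gives the same grasp; the last joint's range is limited). The gripper opens to 87 mm and grips with 3 to 60 N. Pads are 19 mm wide; open, the fingers measure 117 mm over their backs; the gripper's body (75 mm by 190 mm) begins 51 mm behind the grasp point.
Start: joints at [1.359, 0.321, -0.07, 1.45, 0.023, 1.371, -0.057], TCP at [145.504, -633.525, 222.587] pointing down, gripper open.
Joint ranges: [-2.86, 2.86], [-0.3, 2.09], [-1.38, 1.24], [0.06, 2.45], [-1.56, 4.7], [0.09, 2.05], [-2.69, 2.69]. Speed limits (rad/s): [2.57, 2.57, 3.14, 3.14, 3.14, 3.14, 3.14].

INTERFACE

Orientations are given as a rotation vector (axis times angle).
In Python, from cell import r gives the robot as it stands. The module is installed in compiled form; this text tells all that it offers.
- The arm moves only by the tool carry_out, never from a script. Its argument "series" is a list of rows, each a list of 3 entries, a list of its own where there are three numbers: the shift along the tool's x, y, z in m, then the turn, a rotation vector about the tool's x, y, z in degrees, then the opening in per cent of the stroke, from 0 (shut) to 100 (fully open). A call has 1 to 12 rows; each row shifts and turns the commanded pose from where the row before left it, along the tool's axes as they then stand; what a row does not reach is not made up. A row lasts 1/10 s, in which the tool goes at most 50 mm and 8.59 degrees, less where a joint would pass 70% of its speed; a pose out of reach is approached as far as the arm can. A call with a gripper value outside its range is refused whole. The fingers move at their own pace and stop on an object; "squeeze" is the grip in N (left out, the last holds). Time passes only in rows, so rows that do not move let the fingers close. It gives the time, the measured TCP pose, the force and the opening at its end, in the units of the state.
- r.observe(): the state, without advancing time (a new reading comes with each control period).
- r.read_camera(name): name is "scene" or "top" or "wrist"; returns a dict with "image" (480x640x3 uint8, red, green, blue), "range_z" (480x640 float32, mm along the optical axis (not along the pixel's ray), 0 where there is no reading), "fx", "fy", "cx", "cy" (pixels), "dist_coeffs" ([k1, k2, p1, p2, k3] as OpenCV has them; the pictures are not rectified), "rvec" (rotation vector, rad) and "tvec" (3), from world to camera coordinates, as OpenCV has them. Camera axes: x right, y down, z forward; pixel columns grow to the right and rows downward; lengths in mm; the calibration is good to about 2 mm. A picture is of the moment at which its call begins.
- r.finish_job(): hands the job in, once; it reports no verdict.
Trained networks look in the newest picture that a camera, given by its name, has taken for a name from the list of things; names that differ only in an ending like _2 or _b are one class to them, and where a whole thing is asked for, a point or a joint stands for the part that bears it (a point fixed in the world has none). Each returns a list of dicts, best first, with "score" (0 to 1); they miss things now and then, are a little off and sometimes report something else, mostly with a low value. They report only what shows in the picture. A call takes as long as a camera call. They do not tell look-alikes from the thing itself.
- r.find_in(name, camera): "point" ([x, y, z] in mm, in world coordinates, good to about 4 mm: the middle of the surface that is visible of it).
- r.outline_of(name, camera): "mask" (480x640 bool, what is visible of it).
The state is a dict: "time": time; "joint_positions": joint angles; "qd": joint speeds; "joint_torque": joint torques, N m; "eef_pos": TCP position; "orientation": TCP orientation; "contact_force": force on the tool from outside, world axes, zero at the start; "wrist_torque": the same for the moment, N m; "width": opening from 0.0 (shut) to 1.0 (fully open).
Only numpy, scipy, OpenCV 4.12 (cv2) and the standard library are available. Lean on these libraries where they do the work, as an engineer would, in place of code of your own. Each camera call takes 0.05 s, during which the arm holds its last target. There are 200 camera calls.

TASK

The freshly glued notebooks have to dry flat: stack the blue and the red notebook, in either order, squarely on the ochre one on the sprung pressing board, covers flush on all sides and all spines on the same side, leaving the ochre one where it is. Then set the steel weight upright on top, centred and in line with the pile. Lower everything gently, without letting it fall or pressing the sprung board far down, and leave the other things on the bench alone.

Things in the scene. Friction and masses are not known exactly. Their poses are not given: they have to be found in the camera images.
- bed: Sprung pressing stand fixed to the table, 34 mm tall in all: a dark steel plate 160 x 120 x 6 mm, four black spring posts, and on them a plywood pressing board with brass strips along its two long edges, 150 mm (the stand's x) x 110 mm (its y) x 12 mm thick, always level. Origin: centre of the plate's underside, on the table.
- board_top (a point): Centre of the pressing board's upper face, 34 mm above the table when the board is up; it sinks with the board.
- board (a joint): How far the sprung pressing board has sunk, in m: 0 up (as at the start), 0.014 at its stop. It begins to sink at about 2.5 N of load and then gives 1 mm for every 2.5 N; with all three notebooks and the weight resting on it, it stays 2 to 4 mm down. Beyond 8 mm it is being pressed too hard.
- book_bottom: Yellow-ochre 60 x 96 x 18 mm hardback notebook with a black spine, already lying flat on the pressing board, loose: the bottom of the pile. Origin: centre of the underside. x runs along the 96 mm length, parallel to the spine, y across the 60 mm width towards the spine, z up out of the cover. 60 to 130 g, rigid.
- book_blue: Blue 60 x 96 x 18 mm hardback notebook with a black spine, lying flat on the table, front cover up. Origin: centre of the underside. x runs along the 96 mm length, parallel to the spine, y across the 60 mm width towards the spine, z up out of the cover. 60 to 130 g, rigid.
- book_red: Red 60 x 96 x 18 mm hardback notebook with a black spine, lying flat on the table, front cover up. Origin: centre of the underside. x runs along the 96 mm length, parallel to the spine, y across the 60 mm width towards the spine, z up out of the cover. 60 to 130 g, rigid.
- book_bottom_spine (a point): Middle of the outer face of the ochre notebook's black spine: 30 mm along the book's +y from its centre, 9 mm above its underside.
- book_blue_spine (a point): Middle of the outer face of the blue notebook's black spine: 30 mm along the book's +y from its centre, 9 mm above its underside.
- book_red_spine (a point): Middle of the outer face of the red notebook's black spine: 30 mm along the book's +y from its centre, 9 mm above its underside.
- weight: Dark steel pressing weight standing on the table: block 84 mm (its x) x 50 mm (its y) x 22 mm, with a wooden bar handle along x on two short legs; 57 mm tall in all, 0.6 to 0.9 kg. Origin: centre of the block's underside, z up.
- weight_handle (a point): Middle of the weight's wooden handle bar, 46 mm above the weight's underside. The bar is 64 mm long (the weight's x), 18 mm wide (y) and 22 mm high (35 to 57 mm above the underside).
- tape: Bystander, loose: roll of brown packing tape lying flat, 84 mm across, 24 mm high, 28 mm hole radius. Origin: centre of its underside.
- glue: Bystander, loose: white glue bottle with orange cap, 52 mm across, 130 mm tall. Origin: centre of its underside.
- pencils: Bystander, loose: dark steel pencil pot, 72 mm across, 95 mm tall, pencils standing out to about 150 mm. Origin: centre of its underside.
- stapler: Bystander, loose: grey and black stapler, 130 x 36 mm, 52 mm tall, long axis x. Origin: centre of its underside.
- brush: Bystander, loose: glue brush lying flat along its x, handle to -x. Origin: within the brush.
- jar: Bystander, loose: amber jar with steel lid, 60 mm across, 85 mm tall. Origin: centre of its underside.
Mind the look-alikes: they are no part of the job. Leave any orange or purple look-alike of the bed alone.

How it is judged (in metres and radians):
On the way, in this order (a step that is already met when the one before it is completed fails the run):
1. one notebook lies squarely on the ochre one, released (((horizontal distance between book_blue and book_bottom below 0.006 m and angle between the x axis of book_blue and the x axis of book_bottom, either way round below 0.1 rad and y of book_blue_spine in the frame of book_bottom above 0 m and z of book_blue in the frame of book_bottom between 0.014 and 0.022 m and angle between book_blue's own z axis and vertical below 0.06 rad and contact force between the fingers and book_blue below 0.1 N and linear speed of book_blue below 0.02 m/s and angular speed of book_blue below 0.15 rad/s) or (horizontal distance between book_red and book_bottom below 0.006 m and angle between the x axis of book_red and the x axis of book_bottom, either way round below 0.1 rad and y of book_red_spine in the frame of book_bottom above 0 m and z of book_red in the frame of book_bottom between 0.014 and 0.022 m and angle between book_red's own z axis and vertical below 0.06 rad and contact force between the fingers and book_red below 0.1 N and linear speed of book_red below 0.02 m/s and angular speed of book_red below 0.15 rad/s))), for 0.2 s.
2. both notebooks lie squarely on the ochre one, released (((horizontal distance between each of book_blue, book_red and book_bottom below 0.006 m and angle between the x axis of each of book_blue, book_red and the x axis of book_bottom, either way round below 0.1 rad and y of each of book_blue_spine, book_red_spine in the frame of book_bottom above 0 m and z of book_blue in the frame of book_bottom between 0.014 and 0.022 m and angle between each of book_blue, book_red's own z axis and vertical below 0.06 rad and z of book_red in the frame of book_bottom between 0.032 and 0.04 m) or (horizontal distance between each of book_red, book_blue and book_bottom below 0.006 m and angle between the x axis of each of book_red, book_blue and the x axis of book_bottom, either way round below 0.1 rad and y of each of book_red_spine, book_blue_spine in the frame of book_bottom above 0 m and z of book_red in the frame of book_bottom between 0.014 and 0.022 m and angle between each of book_red, book_blue's own z axis and vertical below 0.06 rad and z of book_blue in the frame of book_bottom between 0.032 and 0.04 m)) and contact force between the fingers and book_blue below 0.1 N and linear speed of each of book_blue, book_red below 0.02 m/s and angular speed of each of book_blue, book_red below 0.15 rad/s and contact force between the fingers and book_red below 0.1 N), for 0.2 s.
At the end, for the whole second after the job is handed in: Blue and red notebooks flat on the ochre one, right side up, within 6 mm and 0.1 rad of it, spines on one side; ochre one flat on the board, moved under 15 mm; weight upright on top, within 10 mm and 0.2 rad of the ochre one; all released and at rest (all of step 2 and distance of book_bottom from where it was at the start of the episode below 0.015 m and angle between each of book_bottom, weight's own z axis and vertical below 0.06 rad and contact force between book_bottom and bed above 0.5 N and horizontal distance between weight and book_bottom below 0.01 m and angle between the x axis of weight and the x axis of book_bottom, either way round below 0.2 rad and z of weight in the frame of book_bottom between 0.05 and 0.058 m and contact force between the fingers and weight below 0.1 N and linear speed of each of weight, book_bottom below 0.02 m/s and angular speed of each of weight, book_bottom below 0.15 rad/s and contact force between the fingers and book_bottom below 0.1 N); the robot touches nothing.
It fails at once if the sprung board is pressed down more than 8 mm (value of joint board above 0.008 m).
It fails at once if a notebook or the weight is let fall (moving faster than 0.45 m/s, a fall of about 10 mm, out of the fingers) ((contact force between the fingers and book_blue below 0.1 N and linear speed of book_blue above 0.45 m/s) or (contact force between the fingers and book_red below 0.1 N and linear speed of book_red above 0.45 m/s) or (contact force between the fingers and weight below 0.1 N and linear speed of weight above 0.45 m/s)).
It fails at once if a bystander is moved by more than 30 mm (distance of any of tape, glue, pencils, stapler, brush, jar from where it was at the start of the episode above 0.03 m).
It also fails if it takes over 67 s, if anything falls off the work surface, if the arm or the gripper's body presses on something with over 40 N, if the wrist force passes 120 N, or if a joint passes its speed limit or range.

## Working session

There is one attempt and no reset: what is moved stays moved. The work goes in short steps, Python scripts to look and compute and a tool call to move; the robot and the scene stay as the last step left them, time stands still between calls to the robot, and variables do not carry over. Pictures are saved under pics/ and viewed, about 8 in all and at most 12, crops included, and the job is handed in when it is done.

Besides the shell and the picture viewer there is one more tool, called after "Emit:" as name(argument=value, ...) on one line, values as JSON. carry_out: Moves the arm, as the interface text tells. Its arguments: {"type":"object","properties":{"series":{"type":"array"},"squeeze":{"type":"number"}},"required":["series"]}

```bash
mkdir -p pics && cat > h.py <<'E'
import numpy as np, cv2
from cell import r
def cam(n):
    return r.read_camera(n)
def pts(c, mask):
    v,u=np.nonzero(mask&(c["range_z"]>0)); z=c["range_z"][v,u].astype(float)
    K=np.array([[c["fx"],0,c["cx"]],[0,c["fy"],c["cy"]],[0,0,1.]])
    p=cv2.undistortPoints(np.stack([u,v],1).astype(float).reshape(-1,1,2),K,np.array(c["dist_coeffs"],float)).reshape(-1,2)
    P=np.c_[p*z[:,None],z]
    R,_=cv2.Rodrigues(np.array(c["rvec"],float))
    return (P-np.array(c["tvec"]).reshape(3))@R, u, v
def save(c,n): cv2.imwrite("pics/"+n,c["image"][:,:,::-1])
E
python3 - <<'E'
from h import *
s=r.observe(); print({k:np.round(v,3) for k,v in s.items()}, r.grip_depth)
for n in("top","scene"):
    c=cam(n); save(c,n+"0.png")
    for o in ["bed","book_bottom","book_blue","book_red","weight","tape","glue","pencils","stapler","brush","jar"]:
        for d in r.find_in(o,n)[:3]: print(n,o,np.round(d["point"]),round(d["score"],2))
E
```

```text
{'time': np.float64(0.0), 'joint_positions': array([ 1.359,  0.322, -0.07 ,  1.452,  0.023,  1.371, -0.057]), 'qd': array([-0.002, -0.001, -0.   ,  0.001, -0.001,  0.001,  0.001]), 'joint_torque': array([-1.0000e-03, -4.9129e+01, -4.0400e-01, -3.1254e+01, -6.4000e-02,
        4.4000e-02,  0.0000e+00]), 'eef_pos': array([ 145.351, -632.973,  221.458]), 'orientation': array([-3.12e+00, -3.54e-01,  1.00e-03]), 'contact_force': array([ 0.012, -0.428,  0.011]), 'wrist_torque': array([ 0.008, -0.015,  0.021]), 'width': np.float64(1.004)} 18.700000000000003
top bed [263. 256.  33.] 0.9
top bed [338. -87.  32.] 0.84
top bed [ 266. -370.   33.] 0.76
top book_bottom [547. -66.  50.] 0.81
top book_blue [ 623. -297.   14.] 0.58
top book_red [616. 267.  22.] 0.93
top weight [614. 267.  21.] 0.66
top weight [448. 262.  20.] 0.62
top tape [ 448. -298.   24.] 0.91
top tape [612. 264.  18.] 0.54
top tape [776. 194.  54.] 0.29
top glue [ 760. -165.   89.] 0.87
top pencils [778. 195.  55.] 0.65
top pencils [565. -55.  37.] 0.24
top stapler [ 463. -446.   52.] 0.8
top brush [574. 462.  22.] 0.79
top jar [758.  29.  89.] 0.56
top jar [ 466. -448.   53.] 0.34
scene bed [600. -32.  42.] 0.71
scene bed [354. -75.  37.] 0.7
scene bed [286. 275.  37.] 0.58
scene book_bottom [552. -53.  52.] 0.71
scene book_blue [ 632. -290.   19.] 0.76
scene book_blue [552. -58.  54.] 0.46
scene book_blue [771.  47.  65.] 0.26
scene book_red [621. 271.  18.] 0.96
scene book_red [ 630. -291.   24.] 0.33
scene weight [463. 271.  22.] 0.8
scene tape [ 449. -286.   18.] 0.62
scene glue [ 780. -157.   70.] 0.77
scene glue [599. -33.  32.] 0.6
scene pencils [779. 207.  68.] 0.72
scene stapler [ 475. -441.   35.] 0.7
scene brush [593. 467.  15.] 0.95
scene jar [773.  47.  63.] 0.69
scene jar [ 778. -156.   69.] 0.38
```

View pics/top0.png

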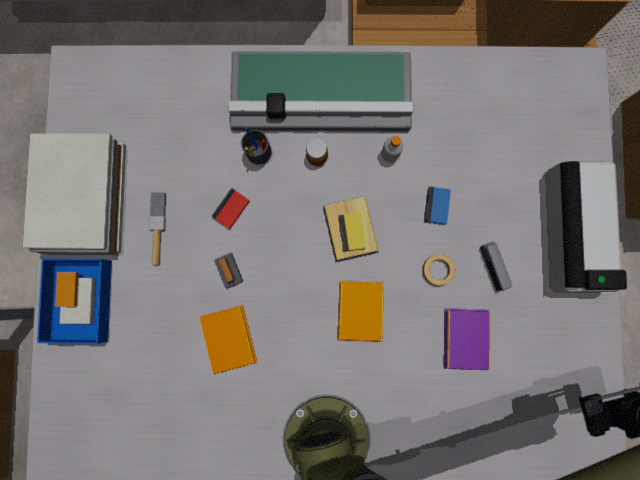

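```bash
cat >> h.py <<'E'
def rect(P):
    """centre, long side, short side, angle of long axis (deg) of the xy points"""
    (c,(w,h),a)=cv2.minAreaRect(P[:,:2].astype(np.float32))
    if w<h: w,h,a=h,w,a+90
    return np.round(c,1),round(w,1),round(h,1),round((a+90)%180-90,1)
def measure(c,cam_name,name,zlo,zhi,near,rad=75):
    P,u,v=pts(c,np.ones((480,640),bool))
    k=(np.hypot(P[:,0]-near[0],P[:,1]-near[1])<rad)&(P[:,2]>zlo)&(P[:,2]<zhi)
    P=P[k];u=u[k];v=v[k]; col=c["image"][v,u].astype(int)
    return P,col
E
python3 - <<'E'
from h import *
c=cam("top")
for n,z0,z1,near in [("book_bottom",44,62,(550,-60)),("book_blue",11,27,(625,-293)),("book_red",11,27,(617,267)),("weight",12,32,(450,265)),("handle",45,70,(450,265)),("bed",25,43,(550,-60))]:
    P,col=measure(c,"top",n,z0,z1,near,120 if n=="bed" else 75)
    dark=col.max(1)<60
    print(n,len(P),rect(P),"z",np.round(np.median(P[:,2]),1),"mean",P[:,:2].mean(0).round(1),"dark",dark.sum(),P[dark][:,:2].mean(0).round(1) if dark.any() else "")
E
```

```text
book_bottom 818 (array([553.6, -59.5]), 108.8, 74.1, 9.0) z 51.4 mean [548.5 -67.3] dark 117 [543.1 -44.2]
book_blue 770 (array([ 626.6, -302.7]), 97.5, 62.4, -7.3) z 17.5 mean [ 625.7 -301.8] dark 134 [ 627.  -277.9]
book_red 752 (array([615.1, 263.8]), 96.0, 61.2, -34.1) z 17.5 mean [614.8 263.7] dark 108 [626.2 282.9]
weight 406 (array([444.7, 264.9]), 84.3, 50.9, 23.7) z 21.0 mean [444.  261.7] dark 46 [438.7 251.3]
handle 175 (array([444.7, 264.6]), 64.0, 18.1, 23.5) z 55.0 mean [444.6 264.4] dark 0 
bed 1495 (array([560.7, -64.7]), 151.0, 112.6, 13.2) z 33.4 mean [564.7 -62.7] dark 2 [498.3 -50.9]
```

The top view shows blue at (438,205), red at (231,208), ochre on the real stand at (352,230), and the weight at (228,270). The orange and purple look-alikes are at (228,338), (361,310) and (468,338). All spines face roughly +y (image left).

```bash
cat >> h.py <<'E'
from scipy.spatial.transform import Rotation as Ro
def pose():
    s=r.observe(); R=Ro.from_rotvec(s["orientation"]).as_matrix()
    return np.array(s["eef_pos"]),R,s
def yawR(d):
    a=np.radians(d); x=np.array([np.cos(a),np.sin(a),0]); z=np.array([0,0,-1.])
    return np.c_[x,np.cross(z,x),z]
def go(x,y,z,yaw):
    """first turn in place (tool rotvec, deg), then shift (m) in the turned frame"""
    p,R,s=pose(); T=yawR(yaw)
    tr=Ro.from_matrix(R.T@T).as_rotvec(degrees=True)
    print("at",p.round(1),"yaw",np.degrees(np.arctan2(R[1,0],R[0,0])).round(2),"w",round(float(s["width"]),3),"F",np.round(s["contact_force"],1),"t",round(float(s["time"]),2))
    print("shift(now frame)",(R.T@(np.array([x,y,z])-p)/1000).round(4),"turn",tr.round(2),"shift(turned)",(T.T@(np.array([x,y,z])-p)/1000).round(4))
E
python3 - <<'E'
from h import *
go(626.6,-302.7,200,-7.3)
c=cam("top")
P,col=measure(c,"top","",46,58,(550,-65),85)
hsv=cv2.cvtColor(col.astype(np.uint8)[None],cv2.COLOR_RGB2HSV)[0].astype(int)
y=(hsv[:,1]>150)&(hsv[:,2]>120); d=hsv[:,2]<70
print(rect(P[y]),rect(P[d]),rect(P[y|d]),y.sum(),d.sum(),len(P))
k=(P[:,2]>49)&(P[:,2]<55); print(rect(P[k]),k.sum())
E
```

```text
at [ 145.5 -633.5  222.6] yaw 12.94 w 1.0 F [1.  0.7 0.2] t 1.25
shift(now frame) [ 0.5429 -0.2147  0.0226] turn [ 0.    0.   20.24] shift(turned) [ 0.4352 -0.3893  0.0226]
(array([548. , -74.3]), 92.4, 44.2, 8.5) (array([542.8, -44.1]), 91.0, 12.3, 8.7) (array([546.9, -67.1]), 92.4, 58.7, 8.6) 544 144 779
(array([548.9, -67.4]), 96.0, 60.0, 8.6) 548
```

Emit:
carry_out(series=[[[0, 0, 0], [0, 0, 6.75], 100], [[0, 0, 0], [0, 0, 6.75], 100], [[0, 0, 0], [0, 0, 6.75], 100], [[0.033, -0.029, 0.002], [0, 0, 0], 100], [[0.033, -0.029, 0.002], [0, 0, 0], 100], [[0.033, -0.029, 0.002], [0, 0, 0], 100], [[0.033, -0.029, 0.002], [0, 0, 0], 100], [[0.033, -0.029, 0.002], [0, 0, 0], 100], [[0.033, -0.029, 0.002], [0, 0, 0], 100], [[0.033, -0.029, 0.002], [0, 0, 0], 100], [[0.033, -0.029, 0.002], [0, 0, 0], 100], [[0.033, -0.029, 0.002], [0, 0, 0], 100]])

```text
time: 2.5
eef_pos: [474.6, -411.4, 204.7]
orientation: [3.135, -0.201, 0.001]
contact_force: [-0.1, -1.2, -0.2]
width: 0.999
```

Emit:
carry_out(series=[[[0.033, -0.03, 0], [0, 0, 0], 100], [[0.033, -0.03, 0], [0, 0, 0], 100], [[0.033, -0.03, 0], [0, 0, 0], 100], [[0.02, -0.02, 0], [0, 0, 0], 100], [[0.01, -0.01, 0], [0, 0, 0], 100], [[0, 0, 0], [0, 0, 0], 100], [[0, 0, 0], [0, 0, 0], 100], [[0, 0, 0], [0, 0, 0], 100]])

```text
time: 3.3
eef_pos: [614.7, -312.6, 204.6]
orientation: [3.133, -0.206, -0.001]
contact_force: [0.4, -0.2, 0.7]
width: 0.999
```

```bash
python3 - <<'E'
from h import *
go(626.6,-302.7,200,-7.3)
c=cam("wrist"); save(c,"w1.png")
print(c["rvec"],c["tvec"],c["fx"])
for d in r.find_in("book_blue","wrist")[:2]: print(d)
P,col=measure(c,"wrist","",12,24,(626,-302),75); print(rect(P),len(P),np.median(P[:,2]))
c=cam("top")
P,col=measure(c,"top","",12,24,(626,-302),75); print(rect(P),len(P))
E
```

```text
at [ 614.7 -312.6  204.6] yaw -7.52 w 0.999 F [ 0.4 -0.2  0.7] t 3.3
shift(now frame) [ 0.0105 -0.0114  0.0046] turn [ 0.1   0.05 -0.22] shift(turned) [ 0.0105 -0.0113  0.0046]
[-1.93610016  2.20710909  0.31407281] [-230.68705289  595.12447443  555.84727996] 330.35036553022417
{'point': [629.6, -300.6, 15.5], 'score': 0.62}
(array([ 625.1, -301.2]), 95.0, 60.1, -7.5) 4914 18.074791235051215
(array([ 617.3, -301.1]), 78.0, 61.2, -8.1) 443
```

View pics/w1.png

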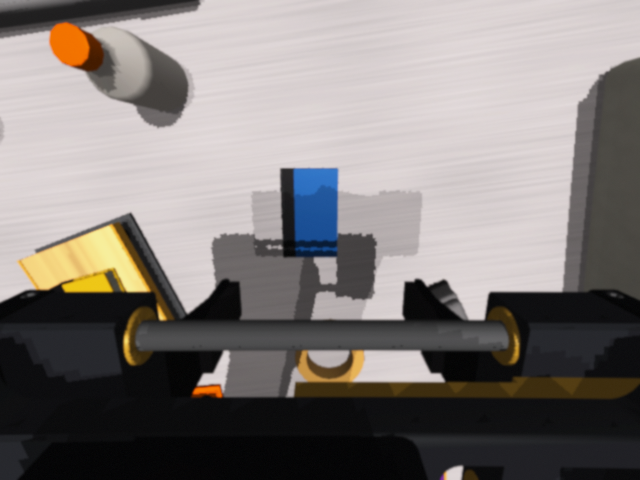

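Blue is at (310,212) with its spine on the left, and the wrist and top estimates agree to about 2 mm. Descending to grasp it.

Emit:
carry_out(series=[[[0.0048, -0.006, 0.02], [0, 0, 0], 100], [[0.0048, -0.006, 0.03], [0, 0, 0], 100], [[0, 0, 0.03], [0, 0, 0], 100], [[0, 0, 0.03], [0, 0, 0], 100], [[0, 0, 0.03], [0, 0, 0], 100], [[0, 0, 0.02], [0, 0, 0], 100], [[0, 0, 0.015], [0, 0, 0], 100], [[0, 0, 0.01], [0, 0, 0], 100], [[0, 0, 0.005], [0, 0, 0], 100], [[0, 0, 0], [0, 0, 0], 100], [[0, 0, 0], [0, 0, 0], 100]])

```text
time: 4.55
eef_pos: [628.3, -299.5, 15.6]
orientation: [3.135, -0.2, 0.003]
contact_force: [-0.0, 0.4, 1.0]
width: 1.001
```

```bash
python3 - <<'E'
from h import *
go(625.8,-302,3,-7.5)
E
```

```text
at [ 628.3 -299.5   15.6] yaw -7.32 w 1.001 F [-0.   0.4  1. ] t 4.55
shift(now frame) [-0.0022  0.0028  0.0126] turn [ 0.03 -0.09  0.18] shift(turned) [-0.0022  0.0028  0.0126]
```

Emit:
carry_out(series=[[[-0.0022, 0.0028, 0.004], [0, 0, 0], 100], [[0, 0, 0.005], [0, 0, 0], 100], [[0, 0, 0.003], [0, 0, 0], 100], [[0, 0, 0], [0, 0, 0], 100], [[0, 0, 0], [0, 0, 0], 45], [[0, 0, 0], [0, 0, 0], 45], [[0, 0, 0], [0, 0, 0], 45], [[0, 0, 0], [0, 0, 0], 45], [[0, 0, 0], [0, 0, 0], 45], [[0, 0, 0], [0, 0, 0], 45], [[0, 0, 0], [0, 0, 0], 45]], squeeze=15)

```text
time: 5.65
eef_pos: [625.1, -301.7, 2.7]
orientation: [3.135, -0.2, 0.0]
contact_force: [-0.5, -0.1, 0.8]
width: 0.685
```

```bash
python3 - <<'E'
from h import *
go(625.8,-302,150,-7.5)
E
```

```text
at [ 625.1 -301.7    2.7] yaw -7.31 w 0.685 F [-0.5 -0.1  0.8] t 5.65
shift(now frame) [ 0.0007  0.0003 -0.1473] turn [ 0.01 -0.01  0.19] shift(turned) [ 0.0007  0.0002 -0.1473]
```

Emit:
carry_out(series=[[[0, 0, -0.01], [0, 0, 0], 45], [[0, 0, -0.02], [0, 0, 0], 45], [[0, 0, -0.035], [0, 0, 0], 45], [[0, 0, -0.035], [0, 0, 0], 45], [[0, 0, -0.03], [0, 0, 0], 45], [[0, 0, -0.017], [0, 0, 0], 45], [[0, 0, 0], [0, 0, -5.3], 45], [[0, 0, 0], [0, 0, -5.3], 45], [[0, 0, 0], [0, 0, -5.3], 45]])

```text
time: 6.55
eef_pos: [624.6, -301.5, 149.3]
orientation: [-3.132, -0.241, 0.001]
contact_force: [0.8, 0.3, -1.9]
width: 0.691
```

Emit:
carry_out(series=[[[-0.005, -0.013, 0], [0, 0, 0], 45], [[-0.011, -0.026, 0], [0, 0, 0], 45], [[-0.0126, -0.0304, 0], [0, 0, 0], 45], [[-0.0126, -0.0304, 0], [0, 0, 0], 45], [[-0.0126, -0.0304, 0], [0, 0, 0], 45], [[-0.0126, -0.0304, 0], [0, 0, 0], 45], [[-0.0126, -0.0304, 0], [0, 0, 0], 45], [[-0.011, -0.026, 0], [0, 0, 0], 45], [[-0.0085, -0.02, 0], [0, 0, 0], 45], [[-0.003, -0.0055, 0], [0, 0, 0], 45], [[0, 0, 0], [0, 0, 0], 45], [[0, 0, 0], [0, 0, 0], 45]])

```text
time: 7.75
eef_pos: [488.9, -78.3, 149.6]
orientation: [3.132, 0.233, 0.001]
contact_force: [-0.1, -0.2, -0.6]
width: 0.69
```

```bash
cat >> h.py <<'E'
def top_at(c,h,near,rad=80,tol=3):
    P,col=measure(c,"","",h-tol,h+tol,near,rad)
    return rect(P) if len(P)>20 else None,len(P),np.round(np.median(P[:,2]),1) if len(P) else None
E
python3 - <<'E'
from h import *
go(548.5,-67.2,150,8.6)
c=cam("wrist"); save(c,"w2.png")
p,R,s=pose()
print("ochre",top_at(c,52,(548.5,-67.2),70))
print("held",top_at(c,p[2]+16,p[:2],75,5))
E
```

```text
at [488.9 -78.3 149.6] yaw 8.52 w 0.69 F [-0.1 -0.2 -0.6] t 7.75
shift(now frame) [ 0.0606 -0.0022 -0.0004] turn [ 0.04 -0.02 -0.08] shift(turned) [ 0.0606 -0.0021 -0.0004]
ochre ((array([556.8, -64.7]), 75.9, 60.1, 8.6), 8172, np.float64(52.2))
held ((array([492.2, -77.9]), 89.5, 77.6, 8.6), 17294, np.float64(165.1))
```

View pics/w2.png

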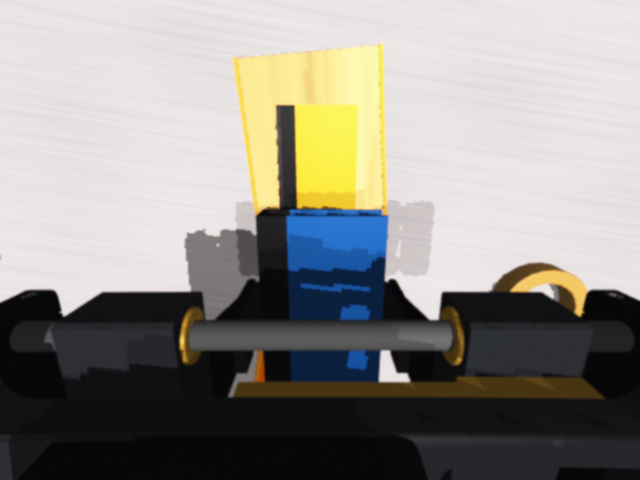

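The held blue book (255–388, 210–380) and the ochre one (278–358, 105–208) both show, with spines on the same (left) side. Next I'll measure both far edges.

```bash
cat >> h.py <<'E'
def compare(c,yaw,hue,held_z,low_z,lown):
    """far end (tool x) and lateral middle, in the yaw frame, of held book and pile"""
    p,R,s=pose(); a=np.radians(yaw); X=np.array([np.cos(a),np.sin(a)]); Y=np.array([-X[1],X[0]])
    out={}
    for n,z,near in(("held",held_z,p[:2]),("low",low_z,lown)):
        P,col=measure(c,"","",z-3,z+3,near,75)
        q=np.c_[P[:,:2]@X,P[:,:2]@Y]
        if n=="held": q=q[q[:,0]>p[:2]@X+25]
        out[n]=(np.percentile(q[:,0],99.5)-48,(np.percentile(q[:,1],.5)+np.percentile(q[:,1],99.5))/2,np.ptp(q[:,1]))
    t=(p[:2]@X,p[:2]@Y); print({k:np.round(v,1) for k,v in out.items()},"tcp",np.round(t,1),
      "held-tcp",np.round([out["held"][i]-t[i] for i in(0,1)],1),"low-held",np.round([out["low"][i]-out["held"][i] for i in(0,1)],1))
    v=[out["low"][i]-(out["held"][i]-t[i]) for i in(0,1)]; g=v[0]*X+v[1]*Y
    print("tcp goal xy",g.round(1)); return g
E
python3 - <<'E'
from h import *
c=cam("wrist"); p,R,s=pose()
g=compare(c,8.6,None,p[2]+15.3,52,(548.5,-67.2))
go(g[0],g[1],60,8.6)
E
```

```text
{'held': array([ 471.6, -150.9,   60.1]), 'low': array([ 530.7, -147.3,   60.1])} tcp [ 471.7 -150.6] held-tcp [-0.1 -0.3] low-held [59.1  3.6]
tcp goal xy [546.8 -66. ]
at [488.9 -78.3 149.5] yaw 8.48 w 0.688 F [-0.4 -0.3 -0.2] t 7.85
shift(now frame) [ 0.0591 -0.0037  0.0895] turn [ 0.   -0.   -0.12] shift(turned) [ 0.0591 -0.0036  0.0895]
```

Emit:
carry_out(series=[[[0.015, -0.001, 0], [0, 0, 0], 45], [[0.022, -0.0013, 0], [0, 0, -0.1], 45], [[0.016, -0.001, 0.01], [0, 0, 0], 45], [[0.006, -0.0004, 0.02], [0, 0, 0], 45], [[0, 0, 0.025], [0, 0, 0], 45], [[0, 0, 0.015], [0, 0, 0], 45], [[0, 0, 0.01], [0, 0, 0], 45], [[0, 0, 0.006], [0, 0, 0], 45], [[0, 0, 0], [0, 0, 0], 45], [[0, 0, 0], [0, 0, 0], 45]])

```text
time: 8.85
eef_pos: [546.9, -64.7, 64.3]
orientation: [3.132, 0.238, 0.002]
contact_force: [0.4, 0.2, -1.4]
width: 0.687
```

```bash
python3 - <<'E'
from h import *
go(546.8,-66,55.2,8.6)
E
```

```text
at [546.9 -64.7  64.3] yaw 8.68 w 0.687 F [ 0.4  0.2 -1.4] t 8.85
shift(now frame) [-0.0003  0.0013  0.0091] turn [ 0.03 -0.07  0.08] shift(turned) [-0.0003  0.0013  0.0091]
```

Emit:
carry_out(series=[[[0, 0.0012, 0.003], [0, 0, 0], 45], [[0, 0, 0.003], [0, 0, 0], 45], [[0, 0, 0.002], [0, 0, 0], 45], [[0, 0, 0.001], [0, 0, 0], 45], [[0, 0, 0], [0, 0, 0], 45], [[0, 0, 0], [0, 0, 0], 45]])

```text
time: 9.45
eef_pos: [546.5, -65.7, 54.7]
orientation: [3.132, 0.238, 0.0]
contact_force: [-1.4, -0.8, -0.4]
width: 0.689
```

```bash
python3 - <<'E'
from h import *
for _ in range(2): go(546.8,-66,54.7,8.6); cam("top")
E
```

```text
at [546.5 -65.7  54.7] yaw 8.69 w 0.689 F [-1.4 -0.8 -0.4] t 9.45
shift(now frame) [ 0.0003  0.0003 -0.    ] turn [ 0.01 -0.    0.09] shift(turned) [ 0.0003  0.0003 -0.    ]
at [546.5 -65.7  54.6] yaw 8.69 w 0.688 F [-1.1  0.3 -0.4] t 9.5
shift(now frame) [ 0.0003  0.0003 -0.0001] turn [ 0.01 -0.    0.09] shift(turned) [ 0.0003  0.0003 -0.0001]
```

Blue is at contact height, so I'll open gently, hold, then lift and back off along tool −x so the wrist camera can see the pile.

Emit:
carry_out(series=[[[0, 0, 0.0003], [0, 0, 0], 72], [[0, 0, 0], [0, 0, 0], 80], [[0, 0, 0], [0, 0, 0], 100], [[0, 0, 0], [0, 0, 0], 100], [[0, 0, 0], [0, 0, 0], 100], [[0, 0, -0.01], [0, 0, 0], 100], [[0, 0, -0.03], [0, 0, 0], 100], [[0, 0, -0.04], [0, 0, 0], 100], [[-0.01, 0, -0.04], [0, 0, 0], 100], [[-0.02, 0, -0.03], [0, 0, 0], 100], [[-0.01, 0, -0.01], [0, 0, 0], 100], [[0, 0, 0], [0, 0, 0], 100]])

```text
time: 10.75
eef_pos: [507.1, -72.3, 216.2]
orientation: [3.13, 0.236, 0.005]
contact_force: [-0.1, -0.3, -0.6]
width: 0.996
```

```bash
python3 - <<'E'
from h import *
c=cam("wrist"); save(c,"w3.png")
print("blue",top_at(c,70,(547.5,-66.5),70))
print("wide",top_at(c,52,(547.5,-66.5),70,4))
go(615,263.8,215,145.9)
E
```

```text
blue ((array([546.1, -66. ]), 96.4, 60.1, 8.7), 6762, np.float64(70.1))
wide (None, 0, None)
at [506.8 -72.  214.5] yaw 8.65 w 1.001 F [-0.5  0.8 -1.2] t 10.8
shift(now frame) [ 0.1574 -0.3158 -0.0007] turn [ 1.0000e-01  6.0000e-02 -1.3725e+02] shift(turned) [ 0.0987  0.3387 -0.0005]
```

View pics/w3.png

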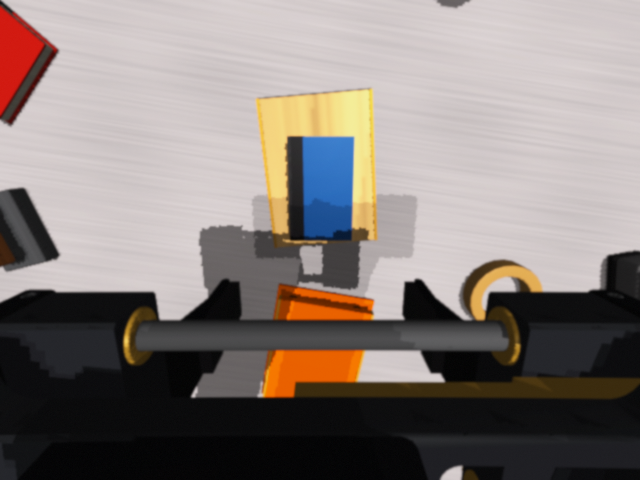

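Blue lies fully over the ochre at (320,188). The red book's spine side is ambiguous here, so I'll zoom in on it.

```bash
python3 - <<'E'
from h import *
im=cv2.imread("pics/top0.png")[180:235,200:265]
cv2.imwrite("pics/c1.png",cv2.resize(im,None,fx=8,fy=8,interpolation=cv2.INTER_NEAREST))
E
```

```text
(no output)
```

View pics/c1.png

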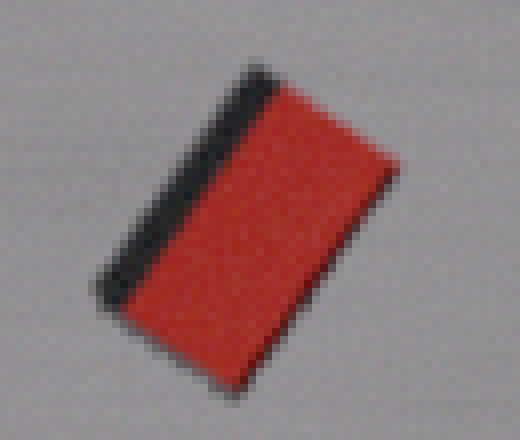

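The red spine faces upper left (+x,+y), as measured. I'll turn the tool by the half-turned option to stay clear of the last joint's limit.

Emit:
carry_out(series=[[[0, 0, 0], [0, 0, -8.5], 100], [[0, 0, 0], [0, 0, -8.5], 100], [[0, 0, 0], [0, 0, -8.5], 100], [[0, 0, 0], [0, 0, -8.5], 100], [[0, 0, 0], [0, 0, -8.5], 100], [[0, 0, 0], [0, 0, -8.5], 100], [[0, 0, 0], [0, 0, -8.5], 100], [[0, 0, 0], [0, 0, -8.5], 100], [[0, 0, 0], [0, 0, -8.5], 100], [[0, 0, 0], [0, 0, -8.5], 100], [[0, 0, 0], [0, 0, -8.5], 100], [[0, 0, 0], [0, 0, -8.5], 100]])

```text
time: 12.0
eef_pos: [506.4, -71.3, 211.8]
orientation: [-1.776, -2.587, 0.001]
contact_force: [-0.9, 0.6, 0.1]
width: 1.001
```

Emit:
carry_out(series=[[[0, 0, 0], [0, 0, -8.5], 100], [[0, 0, 0], [0, 0, -8.5], 100], [[0, 0, 0], [0, 0, -8.5], 100], [[0, 0, 0], [0, 0, -8.5], 100], [[0, 0, 0], [0, 0, -1.2], 100], [[0, 0, 0], [0, 0, 0], 100]])

```text
time: 12.6
eef_pos: [506.5, -71.5, 212.7]
orientation: [-0.924, -3.0, -0.001]
contact_force: [-0.4, 0.4, -0.6]
width: 1.0
```

```bash
python3 - <<'E'
from h import *
go(615,263.8,200,145.9); print(np.round(r.observe()["joint_positions"],2))
E
```

```text
at [506.5 -71.5 212.7] yaw 145.75 w 1.0 F [-0.4  0.4 -0.6] t 12.6
shift(now frame) [0.099  0.3382 0.0128] turn [-0.02 -0.15 -0.15] shift(turned) [0.0981 0.3384 0.0127]
[ 0.65  0.06 -0.57  1.78  0.03  1.31  1.04]
```

Emit:
carry_out(series=[[[0.005, 0.0174, 0], [0, 0, 0], 100], [[0.01, 0.035, 0.002], [0, 0, 0], 100], [[0.0112, 0.038, 0.002], [0, 0, 0], 100], [[0.0112, 0.038, 0.002], [0, 0, 0], 100], [[0.0112, 0.038, 0.002], [0, 0, 0], 100], [[0.0112, 0.038, 0.002], [0, 0, 0], 100], [[0.0112, 0.038, 0.002], [0, 0, 0], 100], [[0.0112, 0.038, 0.001], [0, 0, 0], 100], [[0.01, 0.035, 0], [0, 0, 0], 100], [[0.0058, 0.0226, 0], [0, 0, 0], 100], [[0, 0, 0], [0, 0, 0], 100], [[0, 0, 0], [0, 0, 0], 100]])

```text
time: 13.8
eef_pos: [614.9, 263.2, 200.1]
orientation: [-0.922, -3.002, 0.002]
contact_force: [0.3, 0.2, 0.2]
width: 0.998
```

```bash
python3 - <<'E'
from h import *
c=cam("wrist")
m=top_at(c,18,(615,263.8),75); print(m)
go(*m[0][0],30,145.9)
E
```

```text
((array([614.2, 264.9]), 95.9, 60.1, -34.1), 5006, np.float64(18.2))
at [615.2 262.  200.4] yaw 145.77 w 0.997 F [ 0.2 -1.2 -0.2] t 13.85
shift(now frame) [0.0025 0.0021 0.1704] turn [-0.1  -0.01 -0.13] shift(turned) [0.0025 0.0018 0.1704]
```

Emit:
carry_out(series=[[[0.001, 0.001, 0.02], [0, 0, -0.1], 100], [[0.001, 0.0005, 0.03], [0, 0, 0], 100], [[0, 0, 0.035], [0, 0, 0], 100], [[0, 0, 0.035], [0, 0, 0], 100], [[0, 0, 0.03], [0, 0, 0], 100], [[0, 0, 0.02], [0, 0, 0], 100], [[0, 0, 0.01], [0, 0, 0], 100], [[0, 0, 0.004], [0, 0, 0], 100], [[0, 0, 0], [0, 0, 0], 100], [[0, 0, 0], [0, 0, 0], 100]])

```text
time: 14.85
eef_pos: [615.4, 265.6, 18.7]
orientation: [0.919, 3.002, 0.002]
contact_force: [0.1, -0.5, -0.7]
width: 1.004
```

```bash
python3 - <<'E'
from h import *
go(614.4,264.6,2.8,145.9)
E
```

```text
at [615.4 265.6  18.7] yaw 145.95 w 1.004 F [ 0.1 -0.5 -0.7] t 14.85
shift(now frame) [ 0.0003 -0.0014  0.0159] turn [0.1  0.08 0.05] shift(turned) [ 0.0003 -0.0014  0.0159]
```

Emit:
carry_out(series=[[[0, -0.001, 0.007], [0, 0, 0], 100], [[0, 0, 0.006], [0, 0, 0], 100], [[0, 0, 0.0025], [0, 0, 0], 100], [[0, 0, 0], [0, 0, 0], 100], [[0, 0, 0], [0, 0, 0], 45], [[0, 0, 0], [0, 0, 0], 45], [[0, 0, 0], [0, 0, 0], 45], [[0, 0, 0], [0, 0, 0], 45], [[0, 0, 0], [0, 0, 0], 45], [[0, 0, 0], [0, 0, 0], 45], [[0, 0, 0], [0, 0, 0], 45]], squeeze=15)

```text
time: 15.95
eef_pos: [614.0, 264.6, 1.8]
orientation: [0.919, 3.004, 0.0]
contact_force: [-0.1, -0.8, 1.4]
width: 0.686
```

Emit:
carry_out(series=[[[0, 0, -0.01], [0, 0, 0], 45], [[0, 0, -0.02], [0, 0, 0], 45], [[0, 0, -0.035], [0, 0, 0], 45], [[0, 0, -0.035], [0, 0, 0], 45], [[0, 0, -0.035], [0, 0, 0], 45], [[0, 0, -0.02], [0, 0, 0], 45], [[0, 0, -0.01], [0, 0, -8.5], 45], [[0, 0, 0], [0, 0, -8.5], 45], [[0, 0, 0], [0, 0, -8.5], 45], [[0, 0, 0], [0, 0, -8.5], 45], [[0, 0, 0], [0, 0, -8.5], 45], [[0, 0, 0], [0, 0, 0], 45]])

```text
time: 17.15
eef_pos: [613.8, 264.4, 167.0]
orientation: [0.233, -3.133, -0.0]
contact_force: [-1.0, 0.3, -1.2]
width: 0.691
```

```bash
python3 - <<'E'
from h import *
a=np.radians(188.6); go(546.4-60*np.cos(a),-66.2-60*np.sin(a),168,188.6); print(np.round(r.observe()["joint_positions"],2))
E
```

```text
at [613.8 264.4 167. ] yaw -171.49 w 0.691 F [-1.   0.3 -1.2] t 17.15
shift(now frame) [ 0.0556 -0.3169 -0.0011] turn [ 0.01 -0.02 -0.09] shift(turned) [ 0.0561 -0.3168 -0.001 ]
[ 0.17  0.53 -0.86  1.45  0.4   1.35  1.  ]
```

Emit:
carry_out(series=[[[0.003, -0.016, 0], [0, 0, 0], 45], [[0.006, -0.032, 0], [0, 0, 0], 45], [[0.0063, -0.036, 0], [0, 0, 0], 45], [[0.0063, -0.036, 0], [0, 0, 0], 45], [[0.0063, -0.036, 0], [0, 0, 0], 45], [[0.0063, -0.036, 0], [0, 0, 0], 45], [[0.0063, -0.036, 0], [0, 0, 0], 45], [[0.006, -0.034, 0], [0, 0, 0], 45], [[0.006, -0.032, 0], [0, 0, 0], 45], [[0.0035, -0.023, 0], [0, 0, 0], 45], [[0, 0, 0], [0, 0, 0], 45], [[0, 0, 0], [0, 0, 0], 45]])

```text
time: 18.35
eef_pos: [605.2, -57.2, 166.9]
orientation: [-0.227, 3.133, 0.001]
contact_force: [-0.3, 0.2, -0.7]
width: 0.686
```

```bash
python3 - <<'E'
from h import *
c=cam("wrist"); save(c,"w4.png"); p,R,s=pose()
g=compare(c,188.6,None,p[2]+16.2,70,(546.4,-66.2))
go(g[0],g[1],82,188.6)
E
```

```text
{'held': array([-589.2,  147. ,   60.4]), 'low': array([-530.7,  146.9,   60.1])} tcp [-590.1  145.8] held-tcp [0.9 1.2] low-held [58.4 -0.1]
tcp goal xy [547.5 -64.5]
at [605.3 -55.9 167. ] yaw -171.57 w 0.69 F [ 0.1  0.4 -1.2] t 18.4
shift(now frame) [ 0.0585 -0.0001  0.085 ] turn [ 0.04  0.02 -0.17] shift(turned) [0.0584 0.0001 0.085 ]
```

View pics/w4.png

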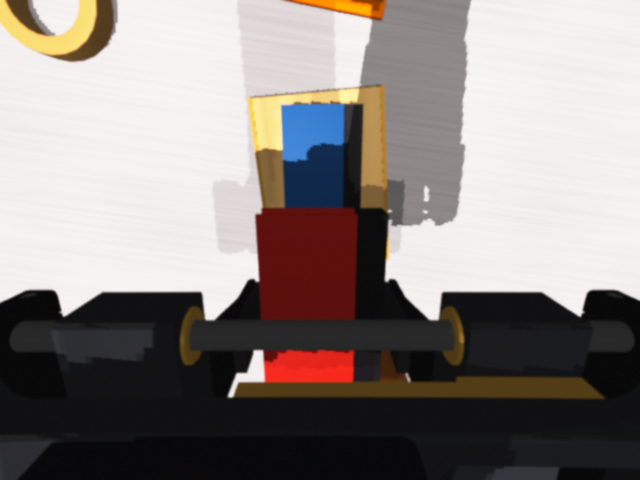

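Spines are both on the right (345–360 and 357–388), and the held red is laterally aligned. Advancing 58.4 mm and lowering.

Emit:
carry_out(series=[[[0.015, 0, 0], [0, 0, -0.1], 45], [[0.022, 0, 0], [0, 0, 0], 45], [[0.0154, 0, 0.01], [0, 0, 0], 45], [[0.006, 0, 0.02], [0, 0, 0], 45], [[0, 0, 0.024], [0, 0, 0], 45], [[0, 0, 0.015], [0, 0, 0], 45], [[0, 0, 0.01], [0, 0, 0], 45], [[0, 0, 0.006], [0, 0, 0], 45], [[0, 0, 0], [0, 0, 0], 45], [[0, 0, 0], [0, 0, 0], 45]])

```text
time: 19.4
eef_pos: [548.2, -65.7, 82.3]
orientation: [-0.235, 3.132, 0.0]
contact_force: [0.2, -1.0, -0.5]
width: 0.686
```

```bash
python3 - <<'E'
from h import *
for _ in range(3): go(547.2,-66,71.9,188.6); cam("top")
E
```

```text
at [548.2 -65.7  82.3] yaw -171.4 w 0.686 F [ 0.2 -1.  -0.5] t 19.4
shift(now frame) [ 0.0011 -0.0002  0.0104] turn [-0.    0.06 -0.  ] shift(turned) [ 0.0011 -0.0002  0.0104]
at [548.4 -65.8  82.5] yaw -171.41 w 0.687 F [-0.7  0.7 -0.7] t 19.45
shift(now frame) [ 0.0012 -0.0001  0.0106] turn [-0.02  0.08 -0.01] shift(turned) [ 0.0012 -0.0001  0.0106]
at [548.3 -65.9  82.5] yaw -171.42 w 0.684 F [-0.4 -0.  -2.1] t 19.5
shift(now frame) [0.0011 0.     0.0106] turn [-0.03  0.08 -0.02] shift(turned) [0.0011 0.     0.0106]
```

Emit:
carry_out(series=[[[0.0005, 0, 0.003], [0, 0, 0], 45], [[0, 0, 0.003], [0, 0, 0], 45], [[0, 0, 0.002], [0, 0, 0], 45], [[0, 0, 0.0014], [0, 0, 0], 45], [[0, 0, 0.0008], [0, 0, 0], 45], [[0, 0, 0], [0, 0, 0], 45], [[0, 0, 0], [0, 0, 0], 45]])

```text
time: 20.25
eef_pos: [547.1, -66.0, 71.7]
orientation: [0.235, -3.133, 0.0]
contact_force: [-0.6, -0.3, -0.2]
width: 0.688
```

```bash
python3 - <<'E'
from h import *
for _ in range(3): go(547.2,-66,71.9,188.6); cam("top")
E
```

```text
at [547.1 -66.   71.7] yaw -171.41 w 0.688 F [-0.6 -0.3 -0.2] t 20.25
shift(now frame) [-0.0001 -0.     -0.0002] turn [-0.01 -0.01 -0.01] shift(turned) [-0.0001 -0.     -0.0002]
at [547.1 -66.   71.6] yaw -171.41 w 0.69 F [-1.   0.1  0.3] t 20.3
shift(now frame) [-0.0001 -0.     -0.0003] turn [-0.01 -0.   -0.01] shift(turned) [-0.0001 -0.     -0.0003]
at [547.1 -66.   71.7] yaw -171.41 w 0.685 F [-1.6 -0.7 -0.2] t 20.35
shift(now frame) [-0.0001 -0.     -0.0002] turn [-0.01 -0.   -0.01] shift(turned) [-0.0001 -0.     -0.0002]
```

Contact height reached; release, lift and back off.

Emit:
carry_out(series=[[[0, 0, 0.0002], [0, 0, 0], 72], [[0, 0, 0], [0, 0, 0], 80], [[0, 0, 0], [0, 0, 0], 100], [[0, 0, 0], [0, 0, 0], 100], [[0, 0, 0], [0, 0, 0], 100], [[0, 0, -0.01], [0, 0, 0], 100], [[0, 0, -0.03], [0, 0, 0], 100], [[0, 0, -0.04], [0, 0, 0], 100], [[-0.01, 0, -0.04], [0, 0, 0], 100], [[-0.02, 0, -0.02], [0, 0, 0], 100], [[-0.01, 0, 0], [0, 0, 0], 100], [[0, 0, 0], [0, 0, 0], 100]])

```text
time: 21.6
eef_pos: [587.5, -59.5, 211.6]
orientation: [-0.237, 3.132, 0.001]
contact_force: [-0.2, 0.8, -0.3]
width: 1.002
```

```bash
python3 - <<'E'
from h import *
c=cam("wrist"); save(c,"w5.png")
print("red",top_at(c,88,(547.2,-66),70))
print("board",top_at(c,34,(560,-65),110,3))
go(444.7,264.7,212,203.5)
E
```

```text
red ((array([546.8, -66.2]), 96.1, 60.1, 8.7), 7850, np.float64(88.1))
board ((array([559.1, -63.4]), 149.5, 112.1, 13.3), 8052, np.float64(34.2))
at [586.1 -59.6 210.5] yaw -171.37 w 0.999 F [-0.5 -0.2 -0.1] t 21.65
shift(now frame) [ 0.0912  0.3419 -0.001 ] turn [  0.07  -0.08 -14.87] shift(turned) [ 0.0004  0.3538 -0.0015]
```

View pics/w5.png

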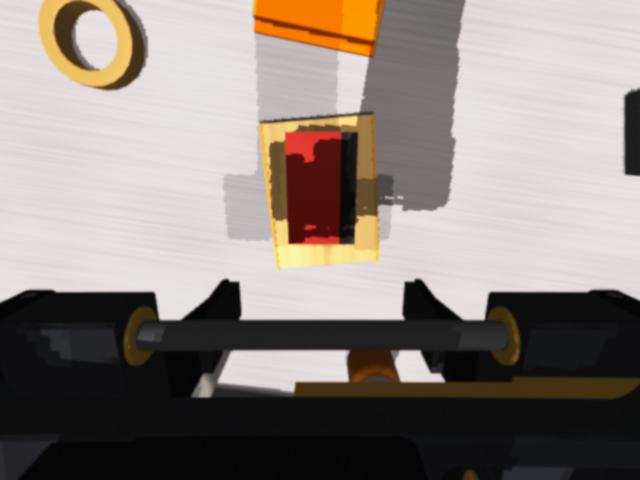

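Red covers the pile squarely at (320,188), measured at (546.8, −66.2), 8.7°. Now for the weight.

Emit:
carry_out(series=[[[0, 0, 0], [0, 0, -7.45], 100], [[0, 0, 0], [0, 0, -7.45], 100], [[0, 0.018, 0], [0, 0, 0], 100], [[0, 0.035, 0], [0, 0, 0], 100], [[0, 0.042, 0], [0, 0, 0], 100], [[0, 0.042, 0], [0, 0, 0], 100], [[0, 0.042, 0], [0, 0, 0], 100], [[0, 0.042, 0], [0, 0, 0], 100], [[0, 0.042, 0], [0, 0, 0], 100], [[0, 0.042, 0], [0, 0, 0], 100], [[0, 0.032, 0], [0, 0, 0], 100], [[0, 0.017, 0], [0, 0, 0], 100]])

```text
time: 22.85
eef_pos: [441.3, 268.2, 210.5]
orientation: [0.642, -3.073, 0.001]
contact_force: [-0.2, -0.2, -0.2]
width: 0.997
```

Emit:
carry_out(series=[[[0, 0, 0], [0, 0, 0], 100], [[0, 0, 0], [0, 0, 0], 100]])

```text
time: 23.05
eef_pos: [444.6, 264.1, 210.5]
orientation: [0.638, -3.075, 0.003]
contact_force: [-0.1, -0.7, 0.6]
width: 0.998
```

```bash
python3 - <<'E'
from h import *
c=cam("wrist")
print("block",top_at(c,22,(444.7,264.7),60)); m=top_at(c,57,(444.7,264.7),60); print("handle",m)
go(444.5,264.7,75,203.5)
E
```

```text
block ((array([443.4, 266.2]), 83.4, 50.0, 23.6), 2327, np.float64(22.1))
handle ((array([442.9, 266.4]), 62.9, 17.2, 23.2), 1115, np.float64(57.0))
at [445.3 263.3 210.6] yaw -156.65 w 1.002 F [-0.2  1.1  0.2] t 23.1
shift(now frame) [0.     0.0018 0.1356] turn [-0.07 -0.08 -0.15] shift(turned) [0.0002 0.0016 0.1356]
```

Emit:
carry_out(series=[[[0.0005, 0.0015, 0.02], [0, 0, 0], 100], [[0.0005, 0.001, 0.03], [0, 0, 0], 100], [[0, 0, 0.035], [0, 0, 0], 100], [[0, 0, 0.035], [0, 0, 0], 100], [[0, 0, 0.03], [0, 0, 0], 100], [[0, 0, 0.016], [0, 0, 0], 100], [[0, 0, 0.008], [0, 0, 0], 100], [[0, 0, 0.004], [0, 0, 0], 100], [[0, 0, 0], [0, 0, 0], 100], [[0, 0, 0], [0, 0, 0], 100]])

```text
time: 24.1
eef_pos: [444.6, 266.9, 34.5]
orientation: [-0.638, 3.074, 0.0]
contact_force: [0.3, -0.7, -0.0]
width: 0.998
```

```bash
python3 - <<'E'
from h import *
for _ in range(2): go(443.8,265.6,32,203.5); cam("top")
E
```

```text
at [444.6 266.9  34.5] yaw -156.53 w 0.998 F [ 0.3 -0.7 -0. ] t 24.1
shift(now frame) [ 0.0012 -0.0009  0.0024] turn [-0.01  0.11 -0.03] shift(turned) [ 0.0012 -0.0009  0.0025]
at [444.5 267.   34.5] yaw -156.53 w 1.003 F [0.2 0.5 0.2] t 24.15
shift(now frame) [ 0.0012 -0.0009  0.0025] turn [-0.02  0.12 -0.03] shift(turned) [ 0.0012 -0.0009  0.0025]
```

Emit:
carry_out(series=[[[0.001, -0.001, 0.002], [0, 0, 0], 60], [[0, 0, 0], [0, 0, 0], 40], [[0, 0, 0], [0, 0, 0], 30], [[0, 0, 0], [0, 0, 0], 15], [[0, 0, 0], [0, 0, 0], 0], [[0, 0, 0], [0, 0, 0], 0], [[0, 0, 0], [0, 0, 0], 0], [[0, 0, 0], [0, 0, 0], 0], [[0, 0, 0], [0, 0, 0], 0], [[0, 0, 0], [0, 0, 0], 0], [[0, 0, 0], [0, 0, 0], 0]], squeeze=45)

```text
time: 25.3
eef_pos: [442.8, 266.0, 31.4]
orientation: [-0.64, 3.076, 0.002]
contact_force: [-0.6, 2.0, -1.4]
width: 0.203
```

```bash
python3 - <<'E'
from h import *
for _ in range(2): go(443.8,265.6,32,203.5); cam("top")
E
```

```text
at [442.8 266.   31.4] yaw -156.48 w 0.203 F [-0.6  2.  -1.4] t 25.3
shift(now frame) [-0.0008 -0.0008 -0.0006] turn [0.06 0.01 0.02] shift(turned) [-0.0008 -0.0008 -0.0006]
at [442.8 266.   31.4] yaw -156.48 w 0.204 F [-1.3  1.6 -0.2] t 25.35
shift(now frame) [-0.0008 -0.0008 -0.0006] turn [0.06 0.01 0.02] shift(turned) [-0.0008 -0.0008 -0.0006]
```

Emit:
carry_out(series=[[[0, 0, -0.004], [0, 0, 0], 0], [[0, 0, -0.012], [0, 0, 0], 0], [[0, 0, -0.024], [0, 0, 0], 0], [[0, 0, -0.032], [0, 0, 0], 0], [[0, 0, -0.034], [0, 0, 0], 0], [[0, 0, -0.034], [0, 0, 0], 0], [[0, 0, -0.025], [0, 0, 0], 0], [[0, 0, -0.01], [0, 0, 0], 0], [[0, 0, 0], [0, 0, 5], 0], [[0, 0, 0], [0, 0, 5], 0], [[0, 0, 0], [0, 0, 4.9], 0], [[0, 0, 0], [0, 0, 0], 0]])

```text
time: 26.6
eef_pos: [442.3, 264.4, 205.3]
orientation: [0.235, -3.131, 0.002]
contact_force: [0.4, -0.5, -7.6]
width: 0.2
```

```bash
python3 - <<'E'
from h import *
for _ in range(2): go(606,-57.2,206,188.6); cam("top")
E
```

```text
at [442.3 264.4 205.3] yaw -171.43 w 0.2 F [ 0.4 -0.5 -7.6] t 26.6
shift(now frame) [-0.1139 -0.3424 -0.0005] turn [-0.08 -0.12 -0.03] shift(turned) [-0.1138 -0.3425 -0.0007]
at [442.4 264.6 205.4] yaw -171.31 w 0.201 F [-0.1 -0.2 -7.8] t 26.65
shift(now frame) [-0.1131 -0.3428 -0.0004] turn [-0.06 -0.1   0.09] shift(turned) [-0.1136 -0.3426 -0.0006]
```

Emit:
carry_out(series=[[[-0.0035, -0.011, 0], [0, 0, 0], 0], [[-0.008, -0.024, 0], [0, 0, 0], 0], [[-0.0115, -0.035, 0], [0, 0, 0], 0], [[-0.013, -0.039, 0], [0, 0, 0], 0], [[-0.013, -0.039, 0], [0, 0, 0], 0], [[-0.013, -0.039, 0], [0, 0, 0], 0], [[-0.013, -0.039, 0], [0, 0, 0], 0], [[-0.0125, -0.038, 0], [0, 0, 0], 0], [[-0.0115, -0.035, 0], [0, 0, 0], 0], [[-0.008, -0.024, 0], [0, 0, 0], 0], [[-0.005, -0.015, 0], [0, 0, 0], 0], [[-0.002, -0.005, 0], [0, 0, 0], 0]])

```text
time: 27.9
eef_pos: [607.2, -59.9, 205.5]
orientation: [0.23, -3.132, -0.0]
contact_force: [0.1, 0.9, -6.7]
width: 0.201
```

Emit:
carry_out(series=[[[0, 0, 0], [0, 0, 0], 0], [[0, 0, 0], [0, 0, 0], 0], [[0, 0, 0], [0, 0, 0], 0]])

```text
time: 28.2
eef_pos: [606.6, -54.7, 206.6]
orientation: [-0.24, 3.132, 0.0]
contact_force: [0.3, 0.8, -7.0]
width: 0.203
```

```bash
python3 - <<'E'
from h import *
c=cam("wrist"); save(c,"w6.png"); p,R,s=pose()
a=np.radians(188.6); X=np.array([np.cos(a),np.sin(a)]);Y=np.array([-X[1],X[0]])
for n,z,near,h in(("block",p[2]-31.4+22,p[:2],42),("pile",88,(546.8,-66.2),48)):
    P,col=measure(c,"","",z-5,z+5,near,70); q=P[:,:2]@np.c_[X,Y]
    print(n,len(P),"z",np.median(P[:,2]).round(1),"centre x",(np.percentile(q[:,0],99.5)-h).round(1),"y",((np.percentile(q[:,1],.5)+np.percentile(q[:,1],99.5))/2).round(1),np.ptp(q[:,1]).round(1),"edge rect",rect(P))
print("tcp",p[:2]@X,p[:2]@Y); go(546.8,-66.2,125,188.6)
E
```

```text
block 4660 z 197.4 centre x -592.4 y 144.8 50.2 edge rect (array([606.7, -54.6]), 83.0, 50.1, 8.8)
pile 7689 z 88.1 centre x -531.2 y 147.2 60.0 edge rect (array([541.2, -67.1]), 84.1, 60.0, 8.6)
tcp -591.6537598850066 145.17522407137736
at [606.7 -55.1 206.6] yaw -171.26 w 0.203 F [ 0.4  0.5 -6.9] t 28.25
shift(now frame) [ 0.0609 -0.0019  0.0816] turn [-0.01  0.01  0.14] shift(turned) [ 0.0609 -0.002   0.0816]
```

View pics/w6.png

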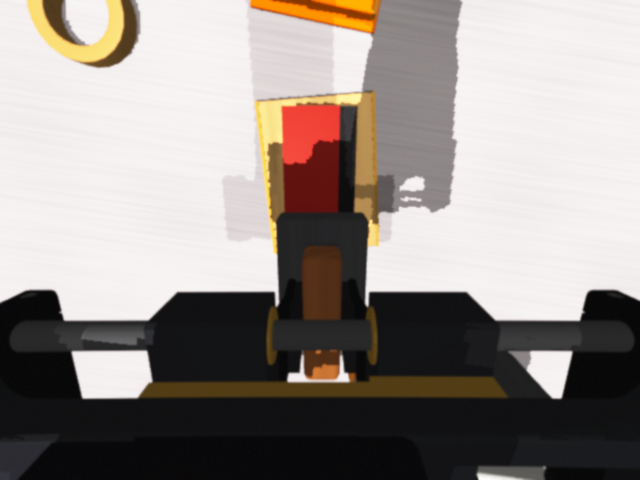

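The weight hangs level at (322,250), with the pile at (320,160). Shift needed is about 61 mm forward and −2.2 mm sideways.

Emit:
carry_out(series=[[[0.01, 0, 0], [0, 0, 0], 0], [[0.016, -0.001, 0], [0, 0, 0], 0], [[0.018, -0.0012, 0], [0, 0, 0], 0], [[0.012, 0, 0.008], [0, 0, 0], 0], [[0.005, 0, 0.016], [0, 0, 0], 0], [[0, 0, 0.02], [0, 0, 0], 0], [[0, 0, 0.016], [0, 0, 0], 0], [[0, 0, 0.01], [0, 0, 0], 0], [[0, 0, 0.006], [0, 0, 0], 0], [[0, 0, 0.002], [0, 0, 0], 0], [[0, 0, 0], [0, 0, 0], 0], [[0, 0, 0], [0, 0, 0], 0]])

```text
time: 29.45
eef_pos: [547.7, -68.1, 129.0]
orientation: [-0.235, 3.132, -0.0]
contact_force: [0.5, -0.5, -7.7]
width: 0.202
```

```bash
python3 - <<'E'
from h import *
for _ in range(2): go(546.8,-66.2,119.5,188.6); cam("top")
E
```

```text
at [547.7 -68.1 129. ] yaw -171.4 w 0.202 F [ 0.5 -0.5 -7.7] t 29.45
shift(now frame) [0.0006 0.002  0.0095] turn [-0.02  0.06 -0.  ] shift(turned) [0.0006 0.002  0.0095]
at [547.7 -68.1 129. ] yaw -171.4 w 0.202 F [ 0.4  0.1 -6.7] t 29.5
shift(now frame) [0.0006 0.002  0.0095] turn [-0.02  0.07 -0.  ] shift(turned) [0.0006 0.002  0.0095]
```

Emit:
carry_out(series=[[[0.0005, 0.0018, 0.002], [0, 0, 0], 0], [[0, 0, 0.003], [0, 0, 0], 0], [[0, 0, 0.002], [0, 0, 0], 0], [[0, 0, 0.001], [0, 0, 0], 0], [[0, 0, 0.001], [0, 0, 0], 0], [[0, 0, 0.0005], [0, 0, 0], 0], [[0, 0, 0.0005], [0, 0, 0], 0], [[0, 0, 0.0005], [0, 0, 0], 0], [[0, 0, 0.0005], [0, 0, 0], 0], [[0, 0, 0], [0, 0, 0], 0], [[0, 0, 0], [0, 0, 0], 0]])

```text
time: 30.65
eef_pos: [546.3, -66.5, 117.5]
orientation: [0.235, -3.133, 0.0]
contact_force: [-2.5, 0.6, -2.4]
width: 0.203
```

```bash
python3 - <<'E'
from h import *
for _ in range(3): go(546.8,-66.2,116.5,188.6); cam("top")
E
```

```text
at [546.3 -66.5 117.5] yaw -171.41 w 0.203 F [-2.5  0.6 -2.4] t 30.65
shift(now frame) [-0.0006  0.0002  0.001 ] turn [-0.01 -0.01 -0.01] shift(turned) [-0.0006  0.0002  0.001 ]
at [546.3 -66.5 117.5] yaw -171.41 w 0.207 F [-2.6  0.5 -2.3] t 30.7
shift(now frame) [-0.0006  0.0002  0.001 ] turn [-0.01 -0.01 -0.01] shift(turned) [-0.0006  0.0002  0.001 ]
at [546.3 -66.5 117.5] yaw -171.41 w 0.209 F [-2.7  0.4 -1.9] t 30.75
shift(now frame) [-0.0006  0.0002  0.001 ] turn [-0.02 -0.   -0.01] shift(turned) [-0.0006  0.0002  0.001 ]
```

Emit:
carry_out(series=[[[0, 0, 0.0005], [0, 0, 0], 0], [[0, 0, 0.0004], [0, 0, 0], 0], [[0, 0, 0], [0, 0, 0], 0], [[0, 0, 0], [0, 0, 0], 0]], squeeze=25)

```text
time: 31.2
eef_pos: [546.3, -66.5, 116.6]
orientation: [0.235, -3.133, 0.0]
contact_force: [-3.5, 0.1, -1.1]
width: 0.203
```

```bash
python3 - <<'E'
from h import *
for _ in range(2): go(546.8,-66.2,116.5,188.6); cam("top")
E
```

```text
at [546.3 -66.5 116.6] yaw -171.41 w 0.203 F [-3.5  0.1 -1.1] t 31.2
shift(now frame) [-0.0005  0.0002  0.0001] turn [-0.01 -0.   -0.01] shift(turned) [-0.0005  0.0002  0.0001]
at [546.3 -66.5 116.6] yaw -171.41 w 0.206 F [-3.9  0.4 -0.9] t 31.25
shift(now frame) [-0.0005  0.0002  0.0001] turn [-0.01 -0.   -0.01] shift(turned) [-0.0005  0.0002  0.0001]
```

Emit:
carry_out(series=[[[0.0004, 0, 0.0003], [0, 0, 0], 0], [[0, 0, 0], [0, 0, 0], 24], [[0, 0, 0], [0, 0, 0], 28], [[0, 0, 0], [0, 0, 0], 40], [[0, 0, 0], [0, 0, 0], 60], [[0, 0, 0], [0, 0, 0], 80], [[0, 0, 0], [0, 0, 0], 80], [[0, 0, -0.01], [0, 0, 0], 80], [[0, 0, -0.025], [0, 0, 0], 80], [[0, 0, -0.035], [0, 0, 0], 80], [[0, 0, -0.03], [0, 0, 0], 80], [[-0.01, 0, -0.01], [0, 0, 0], 80]])

```text
time: 32.5
eef_pos: [557.1, -65.2, 230.6]
orientation: [-0.234, 3.128, -0.005]
contact_force: [-0.6, -1.5, 0.3]
width: 0.796
```

Emit:
carry_out(series=[[[-0.02, 0, -0.02], [0, 0, 0], 80], [[-0.02, 0, -0.02], [0, 0, 0], 80], [[-0.01, 0, 0], [0, 0, 0], 80], [[0, 0, 0], [0, 0, 0], 80], [[0, 0, 0], [0, 0, 0], 80]])

```text
time: 33.0
eef_pos: [604.2, -57.4, 264.9]
orientation: [0.236, -3.13, -0.001]
contact_force: [0.3, 0.2, -0.0]
width: 0.801
```

```bash
python3 - <<'E'
from h import *
c=cam("wrist"); save(c,"w7.png"); go(546.8,-66.2,200,188.6)
for n,z in(("handle",142),("block",107),("red",85.5),("board",31)): print(n,top_at(c,z,(546.8,-66.2),110 if n=="board" else 75,3))
c=cam("scene"); im=c["image"][:,:,::-1]; save(c,"s7.png")
E
```

```text
at [604.  -57.6 264.9] yaw -171.4 w 0.801 F [-0.5 -0.3 -0.5] t 33.05
shift(now frame) [0.0577 0.0001 0.0651] turn [ 0.01 -0.15  0.  ] shift(turned) [0.0578 0.0001 0.0649]
handle ((array([547.1, -66.4]), 62.3, 17.5, 8.2), 1577, np.float64(142.1))
block ((array([547. , -66.5]), 82.5, 49.9, 8.5), 3108, np.float64(107.3))
red ((array([546.7, -66.2]), 95.6, 60.0, 8.7), 1108, np.float64(85.4))
board ((array([559.3, -63.3]), 149.8, 112.1, 13.2), 6507, np.float64(31.4))
```

View pics/w7.png

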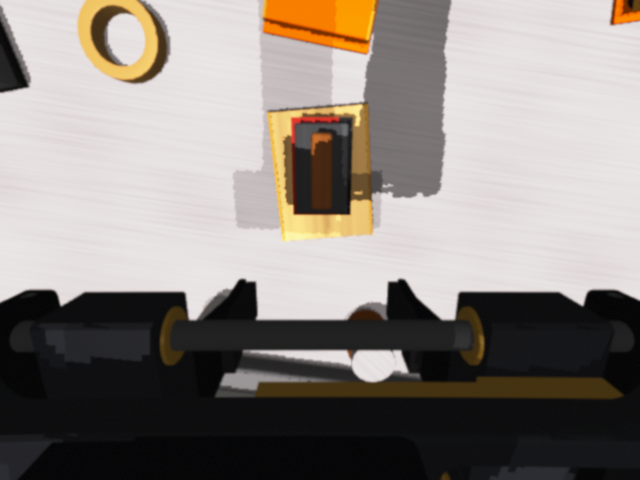

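View pics/s7.png

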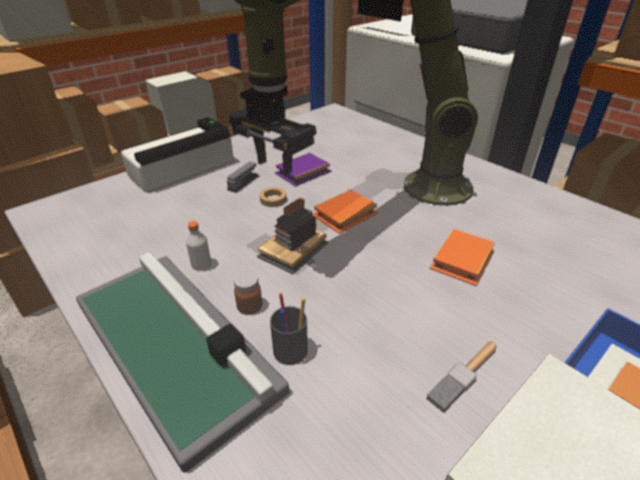

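The wrist view shows the weight centred on the pile at (322,165). The scene view shows the pile at (295,235) with the bystanders upright and in place. The board is about 2.6 mm down, and the weight is within 0.5 mm of the red book. Handing in.

```bash
python3 - <<'E'
from h import *
print(r.finish_job())
E
```

```text
the job is handed in; nothing more can be done
None
```

The job is done and handed in at about 33 s of the 67 s allowed: blue, then red, are stacked on the ochre notebook with all spines on the same side. The steel weight stands upright on top. The hand-in reports no verdict, so the figures below are my own last checks.

| Item | Position (x, y in mm) | Angle |
|---|---|---|
| Ochre (measured before stacking) | 546.8, −66.3 | 8.6° |
| Blue (after its release) | 546.1, −66.0 | 8.7° |
| Red (last view) | 546.7, −66.2 | 8.7° |
| Weight block (last view) | 547.0, −66.5 | 8.5° |

- **Fit:** everything lies within about 1 mm and 0.2° of the ochre notebook.
- **Board:** it sits about 2.6 mm down under the full pile, inside the expected 2–4 mm.
- **Release:** the gripper is open and clear. The bystanders visible in the last pictures look in place; I judged that by eye and did not measure it.
- **Not re-measured:** ochre and blue were hidden under the pile at the end, so I could not check them again directly.
- **Disagreements:** the wrist and top cameras differed by about 1.5–2 mm throughout, so I aligned with the wrist camera. While lowering the weight, the arm read a sideways force of up to 3.9 N, but the red notebook moved only about 0.1 mm.

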